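Index the sample carousel one hole on

TASK

Bring the next vial to the sampling mark of the carousel: with the fingertips press in the indexing plunger's round black knob and, keeping it in, turn the table one step clockwise (seen from above) to the very next hole, not past it, and let the plunger spring fully out into that hole. Only press and push, lift nothing: keep off the vials, which must stay standing in their cups, and leave the bottle, the tray and the screwdriver where they are.

Things in the scene. Friction and masses are not known exactly. Their poses are not given: they have to be found in the camera images.
- carousel: fixed stand, bolted to the bench: foot disc 264 mm wide, 12 mm high, and on legs a steel index ring (outer diameter 253 mm, 6 mm thick, top 52 mm above the bench) with six holes, 17 mm wide, every 60 degrees on a circle of 113 mm radius about the table's axis. Origin on that axis at bench level; z up; x points towards the hole where the plunger sits at the start
- mark (a point): the sampling mark: tip of a small fixed pointer post, 57 mm high, at the ring's outer edge, 120 degrees counter-clockwise (seen from above) from the plunger's first hole
- axis_top (a point): point on the turntable's vertical axis level with its top face, 52 mm above the bench (fixed). The turntable is a white disc of 201 mm diameter inside the ring, flush with it; a hub of 32 mm diameter stands 10 mm above its middle, and five cups round it 12 mm
- knob_top (a point): centre of the flat top of the plunger's knob, a plain black disc, 34 mm diameter, 12 mm thick, on a vertical stem near the turntable's edge, 80 mm from its axis; it rides round with the table. 80 mm above the bench when fully out, 65.5 mm fully pressed; it moves straight down. The cups on either side of it are empty
- pin_tip (a point): tip of the plunger's 15 mm locking pin, tapered to 4 mm, 33 mm farther out than the knob; a bar under the table joins them, so it moves with the knob. It comes up from below into the ring's hole and stands 5 mm above the ring when fully out
- plunger (a joint): how far the plunger is pressed down, m: 0 fully out, pin in a hole, table locked; 0.0145 at its stop. Spring 6 N at 0, 12 N at the stop. From 0.0115 on the pin is clear below the ring and the table turns. Let go between holes it stays about 0.011 in, its pin rubbing under the ring, and springs out by itself when the pin comes within about 5 mm of a hole's centre, drawing the table true
- turntable (a joint): turn of the table, rad, 0 at the start, positive clockwise seen from above; next hole clockwise at 1.047 (60 degrees). Bearing, 0.06 N m of friction: about 1 N sideways at the knob turn it, and it stays where it is left. The knob's top grips well enough for a fingertip that holds it pressed to carry the table round, the knob lagging the finger by 2 to 4 mm over one step
- vial0: loose sample vial (glass, aluminium crimp cap) 22 mm diameter, 49 mm tall, in a cup of the turntable 62 mm from its axis, the one at the sampling mark at the start; its top is 101 mm above the bench. Origin at the centre of its underside, z up its axis. It rides round with the table
- vial1: loose sample vial (glass, aluminium crimp cap) 22 mm diameter, 49 mm tall, in a cup of the turntable 62 mm from its axis, the next one, opposite the knob; its top is 101 mm above the bench. Origin at the centre of its underside, z up its axis. It rides round with the table
- vial2: loose sample vial (glass, aluminium crimp cap) 22 mm diameter, 49 mm tall, in a cup of the turntable 62 mm from its axis, the one after that; its top is 101 mm above the bench. Origin at the centre of its underside, z up its axis. It rides round with the table
- solvent: loose amber bottle, 60 mm diameter, 110 mm tall, on the bench beyond the carousel; origin at the centre of its underside
- cap_tray: loose grey two-part tray, 100 x 140 x 35 mm, on the bench beyond the carousel; origin at the centre of its underside
- driver: loose screwdriver, 180 mm long, lying on the bench to the robot's left of the carousel; origin under its middle
Mind the look-alikes: they are no part of the job. Leave any orange look-alike of the vial0 alone.

How it is judged:
On the way, in this order (a step that is already met when the one before it is completed fails the run):
1. the fingers press the plunger in (10 mm or more) while the table still stands at its first hole (value of joint plunger above 0.01 m and contact force between the fingers and plunger above 2 N and value of joint turntable between -0.15 and 0.15 rad), for 0.05 s.
2. with the plunger in, the table is turned clockwise, a third of the way or more (value of joint plunger above 0.004 m and value of joint turntable between 0.35 and 1.0072 rad), for 0.05 s.
At the end, for the whole second after the job is handed in: the table stands still at the next hole clockwise (60 degrees on, within 0.04 rad), the plunger is out again (within 2 mm), the three vials stand upright (within 0.2 rad) in their cups, and bottle, tray and screwdriver are within 15 mm of where they stood (value of joint turntable between 1.0072 and 1.0872 rad and value of joint plunger below 0.002 m and velocity of joint turntable between -0.05 and 0.05 rad/s and angle between each of vial0, vial1, vial2's own z axis and vertical below 0.2 rad and z of each of vial0, vial1, vial2 in the frame of carousel below 0.056 m and distance of each of solvent, cap_tray, driver from where it was at the start of the episode below 0.015 m); the robot touches nothing.
It fails at once if the table is turned more than 17 degrees past the next hole (value of joint turntable above 1.3472 rad).
It fails at once if the table is turned more than 17 degrees the wrong way (value of joint turntable below -0.3 rad).
It fails at once if the robot touches a vial (more than 0.5 N) (contact force between any of the fingers, the arm and vial0 above 0.5 N or contact force between any of the fingers, the arm and vial1 above 0.5 N or contact force between any of the fingers, the arm and vial2 above 0.5 N).
It fails at once if a vial is lifted more than 8 mm or tipped (z of any of vial0, vial1, vial2 in the frame of carousel above 0.06 m or angle between any of vial0, vial1, vial2's own z axis and vertical above 0.4 rad).
It fails at once if the bottle, the tray or the screwdriver is moved more than 15 mm or lifted (distance of any of solvent, cap_tray, driver from where it was at the start of the episode above 0.015 m).
It also fails if it takes over 35 s, if anything falls off the work surface, if the arm or the gripper's body presses on something with over 40 N, if the wrist force passes 120 N, or if a joint passes its speed limit or range.

ROBOT

A 7-joint arm with a two-finger parallel gripper is mounted at the origin on the work surface. World frame = base frame: x ahead of the robot, y to its left, z up, the work surface at z = 0. Lengths are in m, angles in rad, forces in N, time in s.
With the tool pointing down it reaches from about 0.4 to 0.875 m from the base axis. Payload 19.3 kg.
Tool frame: the origin (TCP) lies at the very end of the fingers, on their centre line; the grasp point (between the pads) lies 19 mm behind it; z points along the fingers, y is the direction in which the jaws open and shut (so a half turn about z gives the same grasp; the last joint's range is limited). The gripper opens to 85 mm and grips with 20 to 120 N. Pads are 22 mm wide; open, the fingers measure 114 mm over their backs; the gripper's body (76 mm by 85 mm) begins 54 mm behind the grasp point. The pads swing forward as they close: fully open they stand 13 mm farther back than shut.
Start: joints at [1.198, 0.521, -0.036, 1.599, 0.021, 1.021, -0.113], TCP at [0.186, -0.597, 0.231] pointing down, gripper open.
Joint ranges: [-2.91, 2.91], [-0.3, 2.13], [-1.5, 1.42], [0.17, 2.43], [-1.26, 4.41], [0.16, 1.93], [-2.52, 2.52]. Speed limits (rad/s): [1.89, 1.89, 2.39, 2.39, 3.01, 3.01, 3.01].

INTERFACE

Orientations are given as [roll, pitch, yaw] about the fixed x, y, z axes, in that order (R = Rz(yaw) Ry(pitch) Rx(roll)).
In Python, from workcell import telemetry, imaging, ticket gives the robot as it stands.
- The arm moves only by the tool carry_out, never from a script. Its argument "series" is a list of rows, each a list of 7 numbers: the shift along the tool's x, y, z in m, then the turn, a rotation vector about the tool's x, y, z in rad, then the closure in counts, from 0 (fully open) to 255 (shut). In form: [[tx, ty, tz, ax, ay, az, jaw], ...]. A call has 1 to 10 rows; each row is the pose to reach, as a shift and turn from the pose commanded when the call began, along the tool's axes at that moment; what a row does not reach only later rows make up. A row lasts 1/8 s, in which the tool goes at most 62.5 mm and 10.7 degrees, less where a joint would pass 70% of its speed; a pose out of reach is approached as far as the arm can. A call with a gripper value outside its range is refused whole. The fingers move at their own pace and stop on an object; "force" is the grip in N (left out, the last holds). Time passes only in rows, so rows that repeat a pose let the fingers close. It gives the time, the measured TCP pose, the force and the opening at its end, in the units of the state.
- telemetry.observe(): the state, without advancing time (a new reading comes with each control period).
- imaging.grab_frame(name): name is "scene" or "side" or "wrist"; returns (picture, depth): 420x560x3 uint8, blue, green, red; 420x560 float32, m along the optical axis (not along the pixel's ray), 0 where there is no reading.
- imaging.camera_info(name): a dict with "mtx" (3x3 intrinsics, pixels), "extrinsics" (4x4, takes a point from camera to world coordinates); the wrist camera has in their place "hand_eye" (4x4, takes a point from camera to tool coordinates, whose origin is the TCP and whose axes are the flange's). Camera axes: x right, y down, z forward; pixel columns grow to the right and rows downward; lengths in m; the calibration is good to about 2 mm. The wrist camera is an equidistant fisheye: a pixel r from the principal point sees the ray r / f radians off the axis. A picture is of the moment at which its call begins: read the wrist's pose just before it. camera_info takes no time and is no camera call.
- ticket.job_done(): hands the job in, once; it reports no verdict.
The state is a dict: "clock": time; "qpos": joint angles; "qd": joint speeds; "joint_efforts": joint torques, N m; "position": TCP position; "tool_rot": TCP orientation; "force": force on the tool from outside, world axes, zero at the start; "moment": the same for the moment, N m; "grip_width": finger opening in m.
Only numpy, scipy, OpenCV 4.12 (cv2) and the standard library are available. Lean on these libraries where they do the work, as an engineer would, in place of code of your own. Each camera call takes 0.05 s, during which the arm holds its last target.

## Working session

There is one attempt and no reset: what is moved stays moved. The work goes in short steps, Python scripts to look and compute and a tool call to move; the robot and the scene stay as the last step left them, time stands still between calls to the robot, and variables do not carry over. Pictures are saved under pics/ and viewed, and the job is handed in when it is done.

Besides the shell and the picture viewer there is one more tool, called after "Emit:" by a JSON object that holds its "api" and its "payload", one argument or row to a line. carry_out: Moves the arm, as the interface text tells. Its arguments: {"type":"object","properties":{"series":{"type":"array"},"force":{"type":"number"}},"required":["series"]}

```bash
mkdir -p pics; ls; python3 - <<'E'
from workcell import telemetry, imaging
import cv2,numpy as np
np.set_printoptions(precision=4,suppress=True)
print(telemetry.observe())
for n in("scene","side"):
    p,d=imaging.grab_frame(n);cv2.imwrite(f"pics/{n}0.png",p);np.save(f"pics/{n}0.npy",d);print(imaging.camera_info(n))
print(imaging.camera_info("wrist"))
E
```

```text
pics
{'clock': 0.0, 'qpos': array([ 1.1978,  0.522 , -0.0363,  1.6   ,  0.0212,  1.0211, -0.1128]), 'qd': array([ 0.0002,  0.0014,  0.0003, -0.0003, -0.0008,  0.0018, -0.0014]), 'joint_efforts': array([ -0.0001, -92.7102,   1.9797, -36.993 ,   0.0179,   0.0083,
         0.    ]), 'position': array([ 0.1862, -0.5963,  0.2307]), 'tool_rot': array([-3.1405,  0.0001,  0.3028]), 'force': array([-0.1502, -0.7026,  0.0232]), 'moment': array([-0.0035, -0.0723, -0.0762]), 'grip_width': 0.08549349943451306}
{'mtx': array([[452.8813,   0.    , 286.5415],
       [  0.    , 452.8813, 205.0564],
       [  0.    ,   0.    ,   1.    ]]), 'extrinsics': array([[-0.5738,  0.4846, -0.6603,  1.2057],
       [ 0.819 ,  0.3341, -0.4665,  0.5568],
       [-0.0055, -0.8084, -0.5886,  0.6082],
       [ 0.    ,  0.    ,  0.    ,  1.    ]])}
{'mtx': array([[471.1176,   0.    , 290.0282],
       [  0.    , 471.1176, 207.4528],
       [  0.    ,   0.    ,   1.    ]]), 'extrinsics': array([[ 0.9721, -0.1811,  0.149 ,  0.4691],
       [-0.234 , -0.7059,  0.6686, -0.5633],
       [-0.0159, -0.6848, -0.7286,  0.8454],
       [ 0.    ,  0.    ,  0.    ,  1.    ]])}
{'mtx': array([[325.1923,   0.    , 282.2089],
       [  0.    , 325.1923, 208.6254],
       [  0.    ,   0.    ,   1.    ]]), 'hand_eye': array([[-0.0003, -0.9518, -0.3068,  0.0797],
       [ 1.    , -0.0001, -0.0005,  0.0005],
       [ 0.0004, -0.3068,  0.9518, -0.1428],
       [ 0.    ,  0.    ,  0.    ,  1.    ]])}
```

View pics/scene0.png

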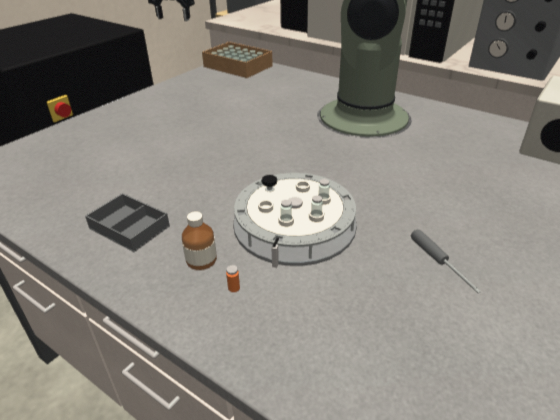

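View pics/side0.png

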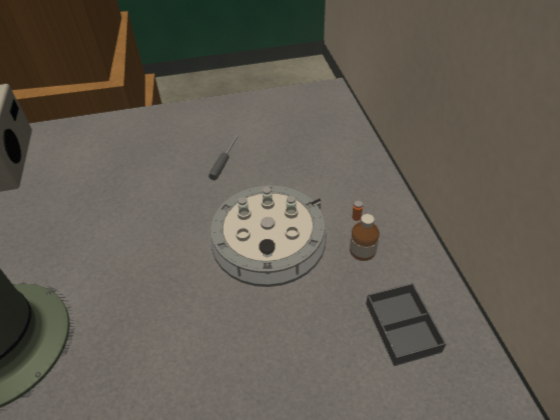

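The scene view shows the knob at (270,181), the white table at about (295,207) and the pointer at (276,241). The side view shows the knob at (267,246), the hub at (267,223) and the pointer at (315,203). I'll measure these from both views.

```bash
cat > h.py <<'E'
import numpy as np,cv2
from workcell import telemetry, imaging
np.set_printoptions(precision=4,suppress=True)
def ray(n,uv):
    c=imaging.camera_info(n);K=c["mtx"];T=c["extrinsics"]
    d=T[:3,:3]@np.linalg.inv(K)@np.array([uv[0],uv[1],1.]);return T[:3,3],d
def plane(n,uv,z):
    o,d=ray(n,uv);return o+d*(z-o[2])/d[2]
def tri(a,b):
    o1,d1=ray("scene",a);o2,d2=ray("side",b)
    s=np.linalg.lstsq(np.c_[d1,-d2],o2-o1,rcond=None)[0]
    p,q=o1+s[0]*d1,o2+s[1]*d2;return (p+q)/2,np.linalg.norm(p-q)
E
python3 - <<'E'
from h import *
K={}
for n,c,hub in(("scene",(270,181),(295,202)),("side",(267,246),(267,223))):
    p=cv2.imread(f"pics/{n}0.png");g=cv2.cvtColor(p,cv2.COLOR_BGR2GRAY)
    x0,y0=c[0]-22,c[1]-22
    m=(g[y0:y0+44,x0:x0+44]<45).astype(np.uint8)
    k,l,s,ce=cv2.connectedComponentsWithStats(m)
    for i in range(1,k): print(n,s[i],ce[i]+[x0,y0])
    D=np.load(f"pics/{n}0.npy")
    # depth-based world points
    v,u=np.mgrid[0:420,0:560];C=imaging.camera_info(n)
    P=np.stack([(u-C["mtx"][0,2])/C["mtx"][0,0]*D,(v-C["mtx"][1,2])/C["mtx"][1,1]*D,D],-1)@C["extrinsics"][:3,:3].T+C["extrinsics"][:3,3]
    np.save(f"pics/{n}P.npy",P)
    # white table
    hsv=cv2.cvtColor(p,cv2.COLOR_BGR2HSV)
    w=((hsv[...,2]>190)).astype(np.uint8)
    k,l,s,ce=cv2.connectedComponentsWithStats(w)
    i=max([i for i in range(1,k) if abs(ce[i][0]-hub[0])<25 and abs(ce[i][1]-hub[1])<25],key=lambda i:s[i][4])
    print("table",s[i],ce[i])
    cn=max(cv2.findContours((l==i).astype(np.uint8),0,1)[0],key=cv2.contourArea)
    h=cv2.convexHull(cn)[:,0]
    W=np.array([plane(n,q,.052)[:2] for q in h.astype(float)],np.float32)
    print("circle on plane",cv2.minEnclosingCircle(W), "fit",cv2.fitEllipse(W))
    x,y=c[0]-30,c[1]-30
    cv2.imwrite(f"pics/{n}z.png",cv2.resize(p[130:280,200:360],None,fx=5,fy=5,interpolation=cv2.INTER_CUBIC)[:600,:800] if n=="scene" else cv2.resize(p[175:295,200:360],None,fx=5,fy=5,interpolation=cv2.INTER_CUBIC))
    # knob from depth
    q=P[c[1]-8:c[1]+8,c[0]-10:c[0]+10].reshape(-1,3);gg=g[c[1]-8:c[1]+8,c[0]-10:c[0]+10].ravel()
    q=q[(gg<45)];print("knob depth pts",np.median(q,0),np.percentile(q[:,2],[5,50,95]))
E
```

```text
scene [ 14  17  14  11 119] [268.8067 180.5714]
table [ 247  178   96   58 3457] [293.803  207.6321]
circle on plane ((0.5701678395271301, 0.12747026979923248), 0.10238439589738846) fit ((0.5699383020401001, 0.12805552780628204), (0.20010778307914734, 0.2045324444770813), 133.45156860351562)
knob depth pts [0.5596 0.0535 0.0787] [0.0723 0.0787 0.0803]
side [21 28  1  1  1] [266. 252.]
side [23 28  1  1  1] [268. 252.]
table [ 225  195   86   64 2604] [267.1889 229.1728]
circle on plane ((0.5698282718658447, 0.12634555995464325), 0.09630203992128372) fit ((0.5697503089904785, 0.12606745958328247), (0.19081218540668488, 0.19167497754096985), 89.01436614990234)
knob depth pts [0.5512 0.0333 0.0744] [0.0742 0.0744 0.0746]
```

```bash
echo
```

```text
(no output)
```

View pics/scenez.png

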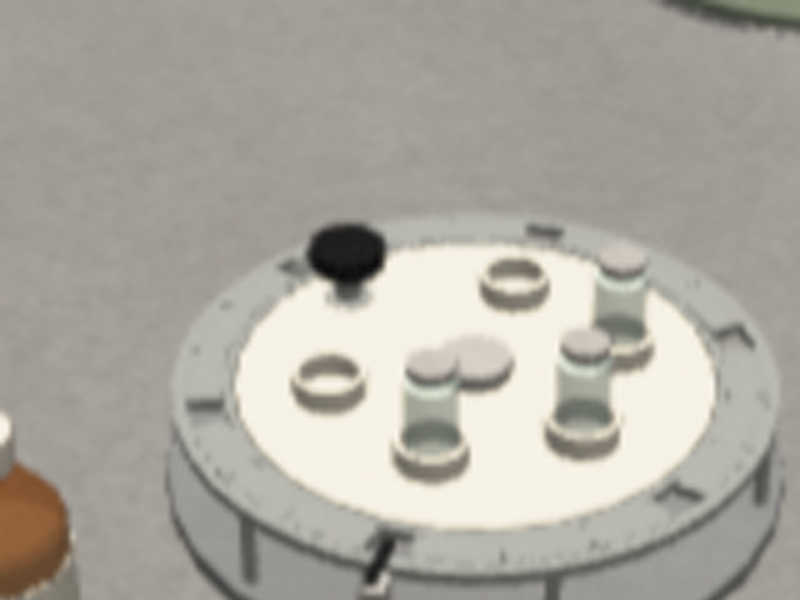

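View pics/sidez.png

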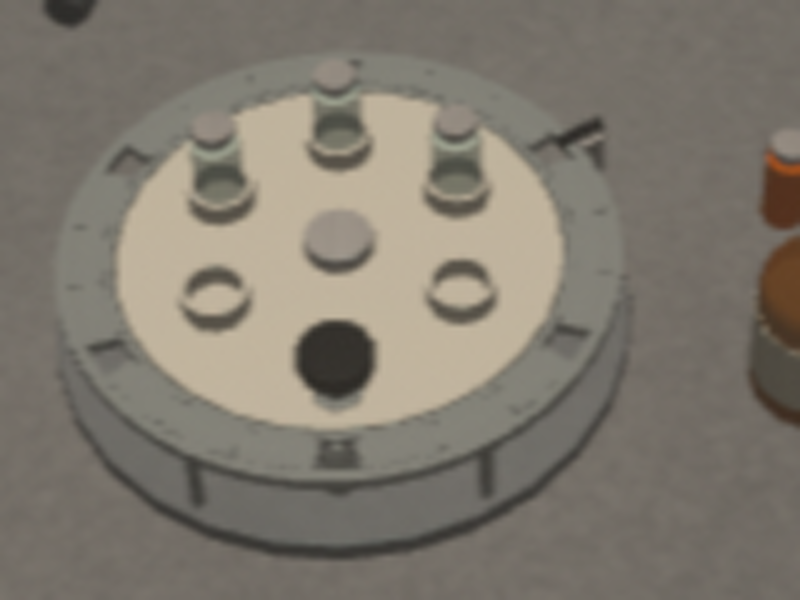

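The zoomed crops show the knob disc: the scene crop has it at (347,247), i.e. pixel (269.3,179.4), and the side crop at (335,355), i.e. pixel (267,246). The hub top is at about (481,358) and (338,238) in the crops. The pin is in its hole at side crop (338,452). The pointer is by a hole 120° from it.

```bash
python3 - <<'E'
from h import *
cen={}
for n,c,t in(("scene",(269,181),70),("side",(267,246),80)):
    g=cv2.cvtColor(cv2.imread(f"pics/{n}0.png"),cv2.COLOR_BGR2GRAY)
    G=cv2.resize(g[c[1]-15:c[1]+15,c[0]-15:c[0]+15],None,fx=8,fy=8,interpolation=cv2.INTER_CUBIC)
    k,l,s,ce=cv2.connectedComponentsWithStats((G<t).astype(np.uint8))
    i=1+np.argmax(s[1:,4]);b=s[i]
    off=np.array([c[0]-15,c[1]-15])
    print(n,b,(ce[i]+.5)/8-.5+off)
    # horizontal extents
    L=(b[0])/8-.5+off[0];R=(b[0]+b[2])/8-.5+off[0];T=b[1]/8-.5+off[1];B=(b[1]+b[3])/8-.5+off[1];print("LRTB",L,R,T,B)
    cen[n]=((L+R)/2,(T+B)/2)
    # top face center: body centre is mid-height of disc => (approx)
    for z in(.068,.074,.080):print(z,plane(n,cen[n],z))
print("disc middle",tri(cen["scene"],cen["side"]))
print("hub",tri((200+481/5-.4,130+356/5-.4),(200+338/5-.4,175+238/5-.4)))
print("mark",tri((200+373/5,130+590/5),(200+603/5,175+122/5)))
for cc in((338,452),(108,348),(570,335),(128,158)):print("hole",plane("side",(200+cc[0]/5-.4,175+cc[1]/5-.4),.052))
for nm,a,b in(("v0",(432,362),(456,120)),("v1",(585,343),(335,73)),("v2",(622,256),(213,127))):
    print(nm,tri((200+a[0]/5-.4,130+a[1]/5-.4),(200+b[0]/5-.4,175+b[1]/5-.4)))
E
```

```text
scene [  62   74  120  101 8874] [268.8853 180.5052]
LRTB 261.25 276.25 174.75 187.375
0.068 [0.5488 0.0455 0.068 ]
0.074 [0.5561 0.0512 0.074 ]
0.08 [0.5634 0.0569 0.08  ]
side [   61    68   118   122 11341] [266.624  246.3601]
LRTB 259.125 273.875 239.0 254.25
0.068 [0.5538 0.0525 0.068 ]
0.074 [0.5531 0.0477 0.074 ]
0.08 [0.5525 0.043  0.08  ]
disc middle (array([0.5534, 0.0493, 0.0719]), np.float64(0.0002418173100655199))
hub (array([0.5689, 0.1286, 0.0593]), np.float64(0.0037350504156814417))
mark (array([0.706 , 0.1741, 0.0515]), np.float64(0.003522366434124138))
hole [0.5472 0.0172 0.052 ]
hole [0.4619 0.0958 0.052 ]
hole [0.6571 0.0536 0.052 ]
hole [0.4864 0.2061 0.052 ]
v0 (array([0.629 , 0.1472, 0.1   ]), np.float64(0.0017167755235684963))
v1 (array([0.5836, 0.189 , 0.0998]), np.float64(5.827751017972042e-05))
v2 (array([0.5241, 0.1691, 0.1005]), np.float64(0.0013081759283850064))
```

Checks: knob to axis is 79.7 mm, the hole is at 112 mm, the vial tops are at 0.100 m and vial1 is opposite the knob, so all agree. The axis is about (0.570,0.127) and the knob about (0.5535,0.049). I'll move toward the knob with the fingers closing.

Emit:
{"api": "carry_out", "payload": {
  "series": [
    [0.04,-0.037,0,0,0,0,255],
    [0.08,-0.075,0,0,0,0,255],
    [0.12,-0.112,0,0,0,0,255],
    [0.16,-0.149,0,0,0,0,255],
    [0.2,-0.187,0,0,0,0,255],
    [0.24,-0.224,0,0,0,0,255],
    [0.28,-0.261,0,0,0,0,255],
    [0.32,-0.299,0,0,0,0,255],
    [0.36,-0.336,0,0,0,0,255],
    [0.4,-0.373,0,0,0,0,255]
  ],
  "force": 60
}}

```text
clock: 1.35
position: [0.4575, -0.1197, 0.2313]
tool_rot: [3.142, 0.0, 0.303]
force: [1.4, -1.1, 0.2]
grip_width: 0.0002
```

Emit:
{"api": "carry_out", "payload": {
  "series": [
    [0.035,-0.033,0,0,0,0,255],
    [0.071,-0.066,0.01,0,0,0,255],
    [0.106,-0.1,0.03,0,0,0,255],
    [0.142,-0.133,0.05,0,0,0,255],
    [0.142,-0.133,0.06,0,0,0,255],
    [0.142,-0.133,0.06,0,0,0,255]
  ]
}}

```text
clock: 2.1
position: [0.5521, 0.0476, 0.1704]
tool_rot: [-3.142, 0.002, 0.303]
force: [-0.7, 0.1, 0.2]
grip_width: -0.0
```

```bash
python3 - <<'E'
from h import *
s=telemetry.observe();print(s["clock"],s["position"],s["tool_rot"],s["qpos"],s["force"])
p,d=imaging.grab_frame("wrist");cv2.imwrite("pics/w1.png",p);np.save("pics/w1.npy",d)
p,d=imaging.grab_frame("side");cv2.imwrite("pics/side1.png",p)
E
```

```text
2.1 [0.5521 0.0476 0.1704] [-3.1415  0.0021  0.3029] [ 0.0194  0.4974 -0.2899  1.8356  0.1848  0.837  -1.6297] [-0.7036  0.1469  0.2055]
```

View pics/w1.png

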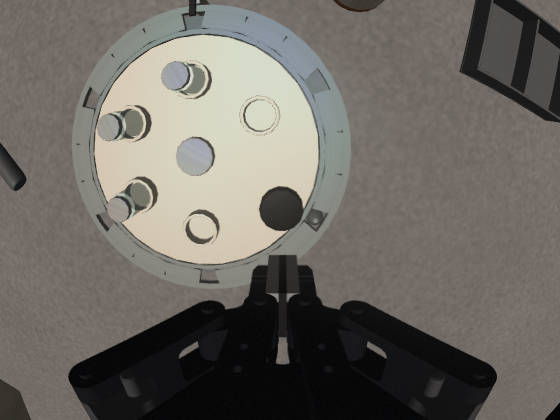

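View pics/side1.png

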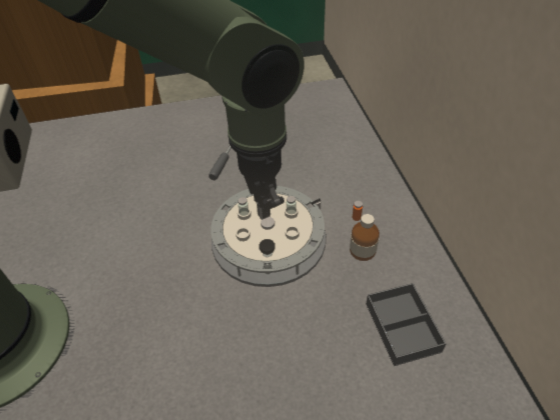

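The wrist view shows the knob at (281,209), the hub at (195,156) and the fingertip at about (282,275). I'll cast these rays to planes, and the scene picture gives a second check.

```bash
cat >> h.py <<'E'
from scipy.spatial.transform import Rotation as Ro
def wplane(s,uv,z):
    c=imaging.camera_info("wrist");K=c["mtx"];H=c["hand_eye"]
    a=(np.array(uv)-K[:2,2])/K[0,0];r=np.hypot(*a);d=np.r_[np.sin(r)*a/max(r,1e-9),np.cos(r)]
    R=Ro.from_euler("xyz",s["tool_rot"]).as_matrix();o=s["position"]+R@H[:3,3];d=R@H[:3,:3]@d
    return o+d*(z-o[2])/d[2]
E
python3 - <<'E'
from h import *
s=telemetry.observe();p=cv2.imread("pics/w1.png");g=cv2.cvtColor(p,cv2.COLOR_BGR2GRAY)
m=np.zeros_like(g);m[180:235,255:308]=g[180:235,255:308]<75
k,l,st,ce=cv2.connectedComponentsWithStats(m);i=1+np.argmax(st[1:,4]);print(st[i],ce[i])
cn=max(cv2.findContours((l==i).astype(np.uint8),0,1)[0],key=cv2.contourArea)
W=np.array([wplane(s,q,.08)[:2] for q in cv2.convexHull(cn)[:,0].astype(float)],np.float32)
print("knob",cv2.minEnclosingCircle(W))
w=((g>165)&(np.hypot(*(np.mgrid[0:420,0:560]-np.array([150,205])[:,None,None]))<125)).astype(np.uint8)
k,l,st,ce=cv2.connectedComponentsWithStats(w);i=1+np.argmax(st[1:,4]);print(st[i],ce[i])
cn=max(cv2.findContours((l==i).astype(np.uint8),0,1)[0],key=cv2.contourArea)
W=np.array([wplane(s,q,.052)[:2] for q in cv2.convexHull(cn)[:,0].astype(float)],np.float32)
print("table",cv2.minEnclosingCircle(W),cv2.fitEllipse(W))
print("hub",wplane(s,(195,156),.062),"pin",wplane(s,(316,218),.057))
for q in((92,98),(194,18),(318,82),(208,276),(105,221)):
    print("hole",wplane(s,q,.052))
d=np.load("pics/w1.npy");print(d[209,281],d[156,195])
E
```

```text
[ 260  187   44   44 1493] [280.9538 208.5131]
knob ((0.5561156868934631, 0.048215240240097046), 0.01777590438723564)
[   95    35   223   229 33998] [209.4306 147.527 ]
table ((0.5719322562217712, 0.12700103223323822), 0.10049474984407425) ((0.571927011013031, 0.1269165426492691), (0.20025451481342316, 0.2003062665462494), 117.23043060302734)
hub [0.5727 0.1259 0.062 ] pin [0.5502 0.0159 0.057 ]
hole [0.5967 0.2376 0.052 ]
hole [0.682  0.1616 0.052 ]
hole [0.6572 0.0493 0.052 ]
hole [0.4638 0.092  0.052 ]
hole [0.4859 0.2034 0.052 ]
0.2448611 0.25000072
```

The wrist view fits well: table radius 100.1 mm, axis (0.572,0.127), knob (0.556,0.048), knob radius 17.8 mm. The fixed cameras agree within 2 mm, so I'll centre on the mean and press.

Emit:
{"api": "carry_out", "payload": {
  "series": [
    [0.003,0,0.03,0,0,0,255],
    [0.003,0,0.06,0,0,0,255],
    [0.003,0,0.08,0,0,0,255],
    [0.003,0,0.085,0,0,0,255],
    [0.003,0,0.09,0,0,0,255],
    [0.003,0,0.094,0,0,0,255],
    [0.003,0,0.098,0,0,0,255],
    [0.003,0,0.098,0,0,0,255]
  ]
}}

```text
clock: 3.2
position: [0.5562, 0.0487, 0.074]
tool_rot: [3.141, -0.001, 0.302]
force: [0.6, -2.3, 7.0]
grip_width: -0.0001
```

```bash
python3 - <<'E'
from h import *
s=telemetry.observe();print(s["clock"],s["position"],s["tool_rot"],s["force"])
p,d=imaging.grab_frame("side");cv2.imwrite("pics/side2.png",cv2.resize(p[175:295,200:360],None,fx=5,fy=5,interpolation=cv2.INTER_CUBIC))
E
```

```text
3.2 [0.5562 0.0487 0.074 ] [ 3.141  -0.0012  0.3025] [ 0.6449 -2.2664  7.0273]
```

View pics/side2.png

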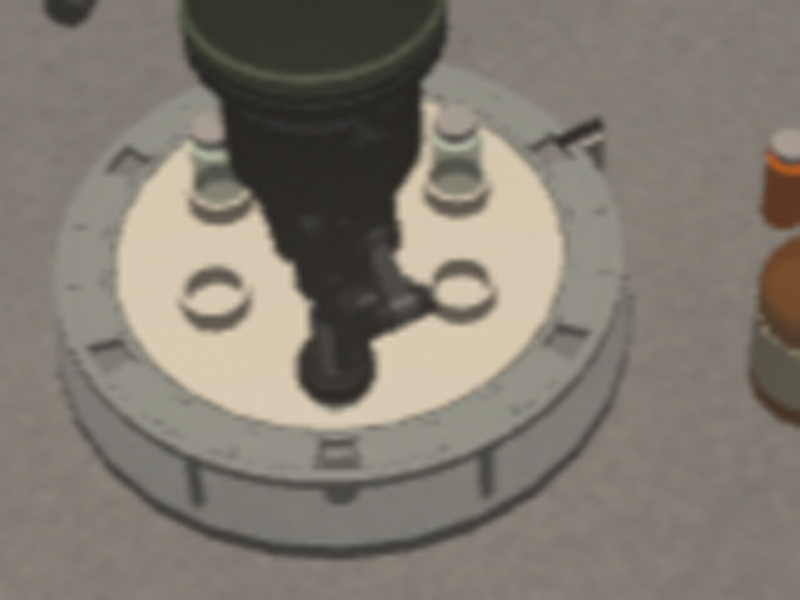

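The fingertip sits on the knob and the knob has gone down (disc at about (335,375) in the crop). The force is 7 N. I'll press deeper.

Emit:
{"api": "carry_out", "payload": {
  "series": [
    [0,0,0.003,0,0,0,255],
    [0,0,0.006,0,0,0,255],
    [0,0,0.008,0,0,0,255],
    [0,0,0.008,0,0,0,255],
    [0,0,0.008,0,0,0,255]
  ]
}}

```text
clock: 3.88
position: [0.5565, 0.0486, 0.0664]
tool_rot: [3.141, -0.002, 0.302]
force: [-1.7, -1.6, 11.7]
grip_width: 0.0
```

```bash
python3 - <<'E'
from h import *
s=telemetry.observe();R=Ro.from_euler("xyz",s["tool_rot"]).as_matrix()
ax=np.array([.5713,.127]);k=s["position"][:2]-ax;print(np.hypot(*k),np.degrees(np.arctan2(k[1],k[0])))
for a in range(4,68,4):
    c,q=np.cos(np.radians(-a)),np.sin(np.radians(-a));e=np.r_[np.array([[c,-q],[q,c]])@k-k,0]
    print(a,np.round(R.T@e,3),ax+k+e[:2])
E
```

```text
0.07975564554988175 -100.69675173362215
4 [-0.005 -0.003 -0.   ] [0.5511 0.0499]
8 [-0.009 -0.006 -0.   ] [0.5457 0.0515]
12 [-0.014 -0.009 -0.   ] [0.5405 0.0534]
16 [-0.018 -0.013 -0.   ] [0.5355 0.0557]
20 [-0.022 -0.017 -0.   ] [0.5306 0.0584]
24 [-0.025 -0.021 -0.   ] [0.5259 0.0614]
28 [-0.029 -0.026 -0.   ] [0.5214 0.0648]
32 [-0.032 -0.031 -0.   ] [0.5172 0.0684]
36 [-0.034 -0.035 -0.   ] [0.5133 0.0723]
40 [-0.036 -0.041 -0.   ] [0.5096 0.0765]
44 [-0.038 -0.046 -0.   ] [0.5062 0.0809]
48 [-0.04  -0.051 -0.   ] [0.5032 0.0856]
52 [-0.041 -0.057 -0.   ] [0.5004 0.0904]
56 [-0.042 -0.062 -0.   ] [0.4981 0.0954]
60 [-0.042 -0.068 -0.   ] [0.496  0.1006]
64 [-0.042 -0.073 -0.   ] [0.4944 0.106 ]
```

Emit:
{"api": "carry_out", "payload": {
  "series": [
    [0,0,0.0015,0,0,0,255],
    [-0.005,-0.003,0.0015,0,0,0,255],
    [-0.009,-0.006,0.0015,0,0,0,255],
    [-0.014,-0.009,0.0015,0,0,0,255],
    [-0.018,-0.013,0.0015,0,0,0,255],
    [-0.022,-0.017,0.0015,0,0,0,255],
    [-0.025,-0.021,0.0015,0,0,0,255],
    [-0.029,-0.026,0.0015,0,0,0,255],
    [-0.032,-0.031,0.0015,0,0,0,255],
    [-0.032,-0.031,0.0015,0,0,0,255]
  ]
}}

```text
clock: 5.12
position: [0.5171, 0.0694, 0.0654]
tool_rot: [3.141, -0.003, 0.303]
force: [-1.5, -0.9, 19.7]
grip_width: -0.0002
```

```bash
python3 - <<'E'
from h import *
s=telemetry.observe();print(s["clock"],s["position"],s["tool_rot"],s["force"])
p,d=imaging.grab_frame("wrist");cv2.imwrite("pics/w3.png",p)
p,d=imaging.grab_frame("side");cv2.imwrite("pics/side3.png",cv2.resize(p[175:295,200:360],None,fx=5,fy=5,interpolation=cv2.INTER_CUBIC))
E
```

```text
5.125 [0.5171 0.0694 0.0654] [ 3.141  -0.0033  0.3029] [-1.4536 -0.9389 19.6581]
```

View pics/side3.png

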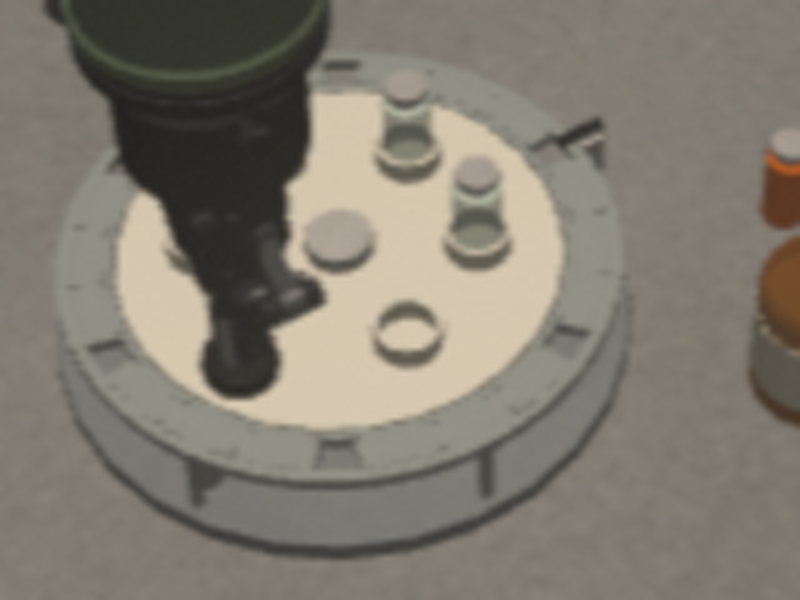

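View pics/w3.png

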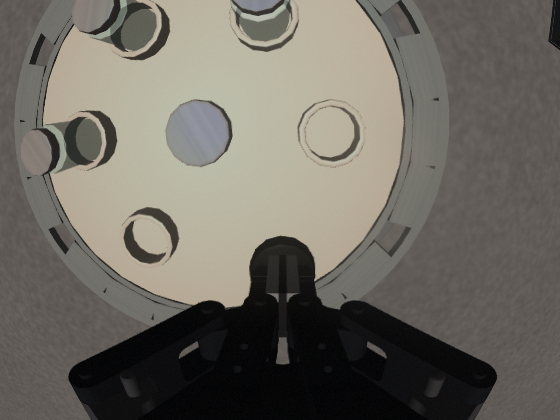

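The table has turned about halfway. In the wrist view the empty cups are at (331,133) and (149,237) and the hub is at (199,133). All vials stand. I'll measure the angle now.

```bash
cat >> h.py <<'E'
def ang(s,cups,hub):
    h=wplane(s,hub,.062)[:2];o=[]
    for q,off in cups:
        v=wplane(s,q,.064)[:2]-h;o.append((round(np.degrees(np.arctan2(v[1],v[0]))-off,2),round(np.hypot(*v),4)))
    return h,o
E
python3 - <<'E'
from h import *
s0=dict(position=np.array([.5521,.0476,.1704]),tool_rot=[-3.1415,.0021,.3029])
print(ang(s0,[((260,115),60),((201,228),-60)],(195,156)))
s=telemetry.observe()
print(ang(s,[((331,133),60),((149,237),-60)],(199,133)))
R=Ro.from_euler("xyz",s["tool_rot"]).as_matrix()
ax=np.array([.5713,.127]);k=s["position"][:2]-ax;a0=np.degrees(np.arctan2(k[1],k[0]));print(np.hypot(*k),a0)
for b in(-136,-140,-144,-148,-152,-156,-160,-162,-164):
    t=np.radians(b);e=np.r_[.0798*np.array([np.cos(t),np.sin(t)])-k,0];print(b,np.round(R.T@e,4))
E
```

```text
(array([0.5721, 0.1262]), [(np.float64(-102.08), np.float64(0.0611)), (np.float64(-101.52), np.float64(0.0605))])
(array([0.5719, 0.1256]), [(np.float64(-133.02), np.float64(0.0597)), (np.float64(226.8), np.float64(0.059))])
0.07907936628217746 -133.04011385952487
-136 [-0.0026 -0.0033 -0.    ]
-140 [-0.0049 -0.0083 -0.    ]
-144 [-0.0069 -0.0136 -0.    ]
-148 [-0.0085 -0.0189 -0.    ]
-152 [-0.0097 -0.0243 -0.    ]
-156 [-0.0105 -0.0298 -0.0001]
-160 [-0.011  -0.0354 -0.0001]
-162 [-0.0111 -0.0382 -0.0001]
-164 [-0.011  -0.041  -0.0001]
```

The table has turned 31.3° and the finger 32.3°. I'll carry it on to about 58° and check there.

Emit:
{"api": "carry_out", "payload": {
  "series": [
    [-0.0026,-0.0033,0,0,0,0,255],
    [-0.005,-0.0083,0,0,0,0,255],
    [-0.007,-0.0136,0,0,0,0,255],
    [-0.0085,-0.019,0,0,0,0,255],
    [-0.0097,-0.0243,0,0,0,0,255],
    [-0.0105,-0.03,0,0,0,0,255],
    [-0.011,-0.0354,0,0,0,0,255],
    [-0.011,-0.0354,0,0,0,0,255],
    [-0.011,-0.0354,0,0,0,0,255]
  ]
}}

```text
clock: 6.35
position: [0.4964, 0.1, 0.0654]
tool_rot: [3.141, -0.004, 0.303]
force: [-1.5, -0.2, 20.5]
grip_width: 0.0003
```

```bash
python3 - <<'E'
from h import *
s=telemetry.observe();print(s["clock"],s["position"],s["tool_rot"],s["force"])
p,d=imaging.grab_frame("wrist");cv2.imwrite("pics/w4.png",p)
E
```

```text
6.35 [0.4964 0.1    0.0654] [ 3.1414 -0.0038  0.3027] [-1.5247 -0.1905 20.5042]
```

View pics/w4.png

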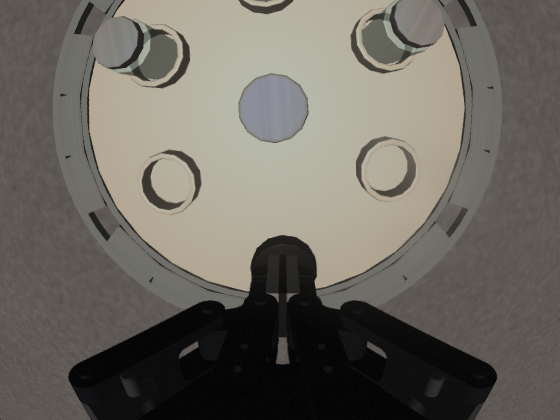

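The empty cups are at (171,182) and (386,169), the hub is at (273,108), and the ring holes on either side are at (101,222) and (453,219).

```bash
python3 - <<'E'
from h import *
s=telemetry.observe()
h,o=ang(s,[((386,169),60),((171,182),-60)],(273,108));print(h,o)
for q,off in(((453,219),60),((101,222),-60)):
    v=wplane(s,q,.052)[:2]-h;print("hole",np.degrees(np.arctan2(v[1],v[0]))-off,np.hypot(*v))
R=Ro.from_euler("xyz",s["tool_rot"]).as_matrix()
ax=np.array([.5713,.127]);k=s["position"][:2]-ax;a0=np.degrees(np.arctan2(k[1],k[0]));print(np.hypot(*k),a0)
for b in(1,1.5,2,2.5,3):
    t=np.radians(a0-b);e=np.r_[.0798*np.array([np.cos(t),np.sin(t)])-k,0];print(b,np.round(R.T@e,4))
E
```

```text
[0.5711 0.1271] [(np.float64(-159.71), np.float64(0.059)), (np.float64(201.48), np.float64(0.0587))]
hole -161.89511709226156 0.1150113310654673
hole 197.50690933696555 0.11552898207294185
0.07962344067120584 -160.15051119313628
1 [-0.0002 -0.0014 -0.    ]
1.5 [-0.0002 -0.0021 -0.    ]
2 [-0.0002 -0.0028 -0.    ]
2.5 [-0.0003 -0.0035 -0.    ]
3 [-0.0002 -0.0042 -0.    ]
```

The table is about 2.8° short of the hole, so I'll nudge it 4 mm and ease off the knob.

Emit:
{"api": "carry_out", "payload": {
  "series": [
    [0,-0.002,0,0,0,0,255],
    [0,-0.004,0,0,0,0,255],
    [0,-0.004,0,0,0,0,255],
    [0,-0.004,-0.003,0,0,0,255],
    [0,-0.004,-0.006,0,0,0,255],
    [0,-0.004,-0.01,0,0,0,255],
    [0,-0.004,-0.015,0,0,0,255],
    [0,-0.004,-0.03,0,0,0,255],
    [0,-0.004,-0.07,0,0,0,255],
    [0,-0.004,-0.1,0,0,0,255]
  ]
}}

```text
clock: 7.65
position: [0.4937, 0.1033, 0.166]
tool_rot: [3.142, -0.001, 0.303]
force: [1.0, -0.1, 0.3]
grip_width: -0.0002
```

```bash
python3 - <<'E'
from h import *
s=telemetry.observe();print(s["clock"],s["position"],s["force"])
p,d=imaging.grab_frame("side");cv2.imwrite("pics/side5.png",cv2.resize(p[175:295,200:360],None,fx=5,fy=5,interpolation=cv2.INTER_CUBIC))
s=telemetry.observe();print(s["position"],s["tool_rot"])
p,d=imaging.grab_frame("wrist");cv2.imwrite("pics/w5.png",p)
E
```

```text
7.65 [0.4937 0.1033 0.166 ] [ 1.0122 -0.1065  0.335 ]
[0.4951 0.1037 0.1692] [ 3.1413 -0.0049  0.3027]
```

View pics/side5.png

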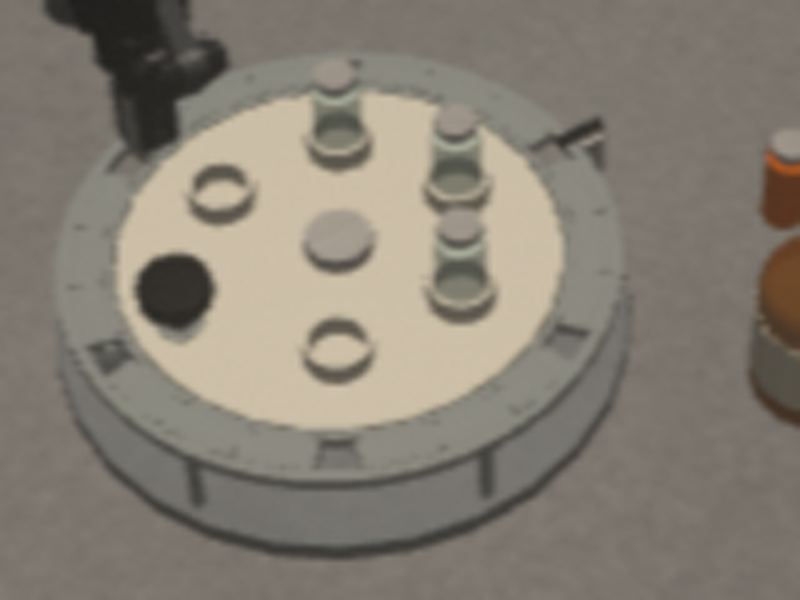

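View pics/w5.png

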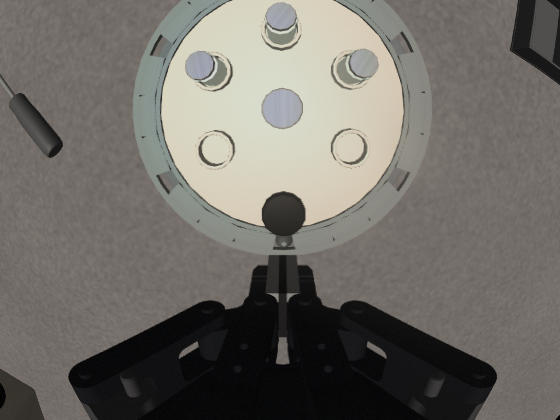

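The pin now shows in the new hole, at side crop (110,354) and wrist (284,240). The knob is at wrist (284,213), the three vials stand, and vial1 is at the mark. I'll check the height and angle numerically.

```bash
python3 - <<'E'
from h import *
s=telemetry.observe()
sw=dict(position=np.array([.4951,.1037,.1692]),tool_rot=[3.1413,-.0049,.3027])
print(ang(sw,[((349,148),60),((215,150),-60)],(282,108)))
a,D=imaging.grab_frame("scene");b,Ds=imaging.grab_frame("side")
cv2.imwrite("pics/scene6.png",a);cv2.imwrite("pics/side6.png",b)
cen={}
for n,p,t,zz in(("scene",a,70,.074),("side",b,80,.074)):
    C=imaging.camera_info(n);T=np.linalg.inv(C["extrinsics"]);x=T[:3,:3]@[.4945,.1025,zz]+T[:3,3];x=C["mtx"]@x;c=(x[:2]/x[2]).round().astype(int)
    g=cv2.cvtColor(p,cv2.COLOR_BGR2GRAY)
    G=cv2.resize(g[c[1]-13:c[1]+13,c[0]-12:c[0]+12],None,fx=8,fy=8,interpolation=cv2.INTER_CUBIC)
    k,l,st,ce=cv2.connectedComponentsWithStats((G<t).astype(np.uint8));i=1+np.argmax(st[1:,4]);q=st[i];print(n,c,q)
    cen[n]=((q[0]+q[2]/2)/8-.5+c[0]-12,(q[1]+q[3]/2)/8-.5+c[1]-13)
print(cen,tri(cen["scene"],cen["side"]))
# unmoved things: image differences away from carousel/arm
for n,p in(("scene",a),("side",b)):
    o=cv2.imread(f"pics/{n}0.png");d=cv2.absdiff(o,p).max(2);R={"scene":[(85,195,85,50),(180,210,65,85),(405,225,80,70)],"side":[(345,195,40,65),(362,282,85,80),(205,130,38,52)]}[n]
    print(n,[int((d[y:y+h,x:x+w]>40).sum()) for x,y,w,h in R])
E
```

```text
(array([0.5712, 0.1272]), [(np.float64(-162.71), np.float64(0.06)), (np.float64(198.6), np.float64(0.0609))])
scene [304 176] [  48   63  116   96 8387]
side [235 232] [   36    59   119   116 10498]
{'scene': (np.float64(304.75), np.float64(176.375)), 'side': (np.float64(234.4375), np.float64(233.125))} (array([0.4937, 0.103 , 0.0718]), np.float64(0.0006826356084161026))
scene [0, 0, 0]
side [0, 0, 1584]
```

View pics/scene6.png

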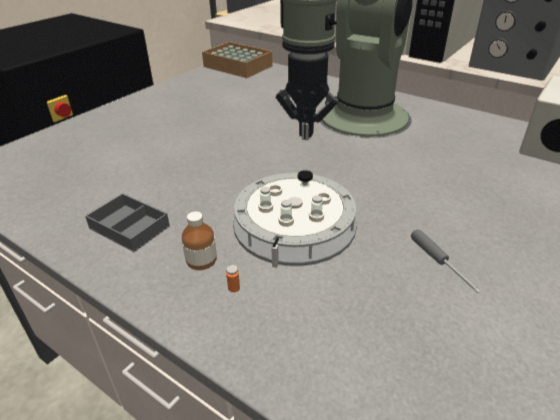

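The knob's mid-height is 71.8 mm, against 71.9 mm at the start, so the plunger is fully out. The table has turned 60.2°. Nothing else has moved in the scene view; the side-view difference at the screwdriver is the arm in front of it. The tool is clear, so I'll hand in.

```bash
python3 -c "
from workcell import ticket;print(ticket.job_done())"
```

```text
the job is handed in; nothing more can be done
None
```

The table is one step clockwise, at the next hole, with the plunger sprung fully out and vial1 at the sampling mark. I handed the job in at about 8 s on the robot's clock; it reported no verdict. I pressed the knob in with the closed fingertips (about 12 N, then 20 N at the stop). I carried the table round in three moves with camera checks between, eased off and lifted clear.

**Last checks**
- **Table:** turned 60.2°, measured by the wrist camera.
- **Plunger:** the knob's mid-height is 71.8 mm, against 71.9 mm before pressing, and the pin is visible in the new hole. Both heights read about 2 mm under the nominal 74 mm, so I compared them with each other and not with the nominal.
- **Vials:** all three stand in their cups.
- **Bottle, tray and screwdriver:** unchanged in the scene view. In the side view the screwdriver's patch differs from before; I put that down to the arm standing in front of it, since the scene view shows it in place.
- **Calibration:** the wrist camera and the fixed cameras disagreed by about 2 mm on the axis position, within the stated accuracy.

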